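# Sort the sample bottles into their trays

## Task

Put the sample bottles away by kind: both amber bottles into the tan tray, both aluminium bottles into the blue tray, and the loose white jar into the green tray beside the jar that is already there. Every bottle and jar must end up standing upright on the floor of its own bay and be let go. Keep all of them upright throughout, do not drop any, and leave the jar that is already in the green tray standing in that tray.

Things in the scene. Friction and masses are not known exactly. Their poses are not given: they have to be found in the camera images.
- amber_large_mid (a point): Large brown amber-glass bottle with a white label, round, diameter 42 mm, height 92 mm, straight-sided from the foot up to 62 mm, then a shoulder and a black cap of 28 mm; about 160 g, stands upright on the bench at the start. The point is on its axis, half-way up; its z axis points up along the bottle to the cap, yaw means nothing.
- amber_small_mid (a point): Small brown amber-glass bottle with a white label, round, diameter 34 mm, height 76 mm, straight-sided from the foot up to 51 mm, then a shoulder and a black cap of 24 mm; about 100 g, stands upright on the bench at the start. The point is on its axis, half-way up; its z axis points up along the bottle to the cap, yaw means nothing.
- alu_tall_mid (a point): Tall silver aluminium bottle without a label, round, diameter 40 mm, height 110 mm, straight-sided from the foot up to 74 mm, then a shoulder and a white cap of 26 mm; about 130 g, stands upright on the bench at the start. The point is on its axis, half-way up; its z axis points up along the bottle to the cap, yaw means nothing.
- alu_short_mid (a point): Short silver aluminium bottle without a label, round, diameter 36 mm, height 80 mm, straight-sided from the foot up to 54 mm, then a shoulder and a white cap of 24 mm; about 90 g, stands upright on the bench at the start. The point is on its axis, half-way up; its z axis points up along the bottle to the cap, yaw means nothing.
- jar_loose_mid (a point): White plastic jar with a wide orange cap, round, diameter 42 mm (body and cap), height 76 mm, straight-sided, about 110 g, stands upright on the bench at the start. The point is on its axis, half-way up; its z axis points up along the bottle to the cap, yaw means nothing. Bystanders near the bottles are at most 14 mm high.
- jar_home_mid (a point): A second, identical white jar with an orange cap (diameter 42 mm, height 76 mm), which already stands in the green tray, in the bay at the tray's x = -35 mm, and is to stay there. The point is on its axis, half-way up; its z axis points up along the bottle to the cap, yaw means nothing.
- tan_tray: Tan cardboard-coloured tray, fixed, 136 (x) x 66 (y) x 20 mm high: two bays, 58 x 58 mm inside, centred at x = -35 and +35 mm, y = 0, 12 mm rib between, walls 4 mm; bay floor 4 mm, rim 20 mm above the bench. One bottle per bay. Origin: centre of underside, z up, any yaw. Both bays are empty at the start. It is for amber bottles.
- blue_tray: Blue tray, fixed, 136 (x) x 66 (y) x 20 mm high: two bays, 58 x 58 mm inside, centred at x = -35 and +35 mm, y = 0, 12 mm rib between, walls 4 mm; bay floor 4 mm, rim 20 mm above the bench. One bottle per bay. Origin: centre of underside, z up, any yaw. Both bays are empty at the start. It is for aluminium bottles. A blue many-holed tube rack further back is not this tray.
- green_tray: Green tray, fixed, 136 (x) x 66 (y) x 20 mm high: two bays, 58 x 58 mm inside, centred at x = -35 and +35 mm, y = 0, 12 mm rib between, walls 4 mm; bay floor 4 mm, rim 20 mm above the bench. One bottle per bay. Origin: centre of underside, z up, any yaw. The bay at x = -35 mm holds the second jar at the start; the bay at x = +35 mm is empty. It is for jars.

How it is judged:
By the outcome, as a careful person would: the job done as asked, in the order asked, and still so for the second after the job is handed in, with the robot touching nothing.
It also fails if it takes over 144 s, if anything falls off the work surface, if the arm or the gripper's body presses on something with over 40 N, if the wrist force passes 120 N, or if a joint passes its speed limit or range.

## Robot

A 6-joint arm with a two-finger parallel gripper is mounted at the origin on the work surface. World frame = base frame: x ahead of the robot, y to its left, z up, the work surface at z = 0. Lengths are in m, angles in rad, forces in N, time in s.
With the tool pointing down it reaches from about 0.25 to 0.725 m from the base axis. Payload 4 kg.
Tool frame: the origin (TCP) lies midway between the tips of the shut fingers; the grasp point (between the pads) lies 19 mm behind it (bot.grip_point_offset is the distance from the TCP to the grasp point, in m); z points along the fingers, y is the line along which they close (so a half turn about z gives the same grasp; the last joint's range is limited). The gripper opens to 85 mm and grips with 20 to 120 N. Pads are 22 mm wide; open, the fingers measure 114 mm over their backs; the gripper's body (76 mm by 85 mm) begins 54 mm behind the grasp point. The pads swing forward as they close: fully open they stand 13 mm farther back than shut.
Start: joints at [1.239, 0.241, 0.005, 1.335, 0, 1.571], TCP at [0.163, 0.473, 0.231] pointing down, gripper open.
Joint ranges: [-2.72, 2.72], [-1.05, 1.87], [-1.09, 1.28], [-1.99, 2.15], [-1.42, 1.44], [-3.14, 3.14]. Speed limits (rad/s): [2.79, 2.79, 3.14, 3.14, 3.14, 3.14].

## Interface

Orientations are given as a unit quaternion [x, y, z, w].
In Python, from workcell import bot gives the robot as it stands.
- The arm moves only by the tool step_arm, never from a script. Its argument "targets" is text: rows parted by semicolons, each of 7 numbers parted by spaces: the opening, from -1 (shut) to 1 (fully open), so that 0 is half open, then the shift along the world's x, y, z normalised to -1 to 1, where 1 is 0.5 m, then the turn, a rotation vector about the world's x, y, z normalised to -1 to 1, where 1 is pi/4 rad. In form: gripper x y z wx wy wz; .... A call has 1 to 10 rows; each row is the pose to reach, as a shift and turn from the pose commanded when the call began; what a row does not reach only later rows make up. A row lasts 1/12 s, in which the tool goes at most 41.7 mm and 7.16 degrees, less where a joint would pass 70% of its speed; a pose out of reach is approached as far as the arm can. A call with a number of a shift or a turn outside -1 to 1 is refused whole. A call with a gripper value outside its range is refused whole. The fingers move at their own pace and stop on an object; the grip force is fixed at half the most. Time passes only in rows, so rows that repeat a pose let the fingers close. It gives the time, the measured TCP pose, the force, the opening and the grip force at its end, in the units of the state.
- bot.get_obs(): the state, without advancing time (a new reading comes with each control period).
- bot.camera(name): name is "scene" or "top"; returns the picture (400x640x3 uint8, red, green, blue); there is no depth.
- bot.camera_info(name): a dict with "vertical_fov" (degrees; the focal length in pixels is half the picture's height over the tangent of half this angle, whatever the lens; pixels are square), "cx", "cy" (the principal point, pixels), "pose" (4x4, takes a point from camera to world coordinates). Camera axes: x right, y up, looking along -z (the intrinsics and any distortion apply to the point x, -y, -z); pixel columns grow to the right and rows downward; lengths in m; the calibration is good to about 2 mm. A picture is of the moment at which its call begins. camera_info takes no time and is no camera call.
- bot.job_done(): hands the job in; it is judged then, once.
The state is a dict: "clock": time; "joint_pos": joint angles; "joint_vel": joint speeds; "tau": joint torques, N m; "eef_pos": TCP position; "tool_rot": TCP orientation; "ft_force": force on the tool from outside, world axes, zero at the start; "ft_torque": the same for the moment, N m; "grip_width": finger opening in m; "grasp_force": force on a finger pad.
Only numpy, scipy, OpenCV 4.12 (cv2) and the standard library are available. Lean on these libraries where they do the work, as an engineer would, in place of code of your own. Each camera call takes 0.05 s, during which the arm holds its last target. There are 200 camera calls.

## Working session

There is one attempt and no reset: what is moved stays moved. The work goes in short steps, Python scripts to look and compute and a tool call to move; the robot and the scene stay as the last step left them, time stands still between calls to the robot, and variables do not carry over. Pictures are saved under pics/ and viewed, at most 14 in all, crops included, and the job is handed in when it is done.

Besides the shell and the picture viewer there is one more tool, called after "Call:" as name(argument=value, ...), one argument or row to a line, values as JSON. step_arm: Moves the arm, as the interface text tells. Scaled input: -1 to 1 covers 0.5 m each way for a shift and pi/4 rad each way for a turn. Its arguments: {"type":"object","properties":{"targets":{"type":"string"}},"required":["targets"]}

```bash
mkdir -p pics; ls; python3 - <<'E'
from workcell import bot
import cv2
for n in("scene","top"):
    cv2.imwrite(f"pics/{n}0.png",bot.camera(n)[:,:,::-1]); print(n,bot.camera_info(n))
o=bot.get_obs();print(o)
E
```

```text
pics
scene {'vertical_fov': 52.05449463228828, 'cx': 323.2975984016749, 'cy': 200.46531335619406, 'pose': array([[ 0.26434178, -0.75860529,  0.59551779,  1.19545996],
       [ 0.96442727,  0.20911723, -0.16170967, -0.19403948],
       [-0.00185922,  0.61708022,  0.78689805,  0.89226746],
       [ 0.        ,  0.        ,  0.        ,  1.        ]])}
top {'vertical_fov': 46.598792249757125, 'cx': 314.8406391296682, 'cy': 201.71760330270266, 'pose': array([[ 7.65384869e-03,  9.95551475e-01, -9.39078204e-02,
         4.29564947e-01],
       [-9.99970541e-01,  7.56564797e-03, -1.29521927e-03,
         6.35324911e-03],
       [-5.78983948e-04,  9.39149674e-02,  9.95580054e-01,
         1.31002124e+00],
       [ 0.00000000e+00,  0.00000000e+00,  0.00000000e+00,
         1.00000000e+00]])}
{'clock': 0.1, 'joint_pos': array([1.23901944e+00, 2.41378413e-01, 3.84952757e-03, 1.33519196e+00,
       3.23660207e-05, 1.57081771e+00]), 'joint_vel': array([-0.00195328, -0.00366765,  0.00308471,  0.00026676,  0.00089536,
        0.00108112]), 'tau': array([ 6.37217511e-06, -3.73138046e+01,  2.53010076e+01,  1.08896455e-02,
       -4.12292331e-05,  9.32748236e-06]), 'eef_pos': array([0.16266762, 0.47219917, 0.23047801]), 'tool_rot': array([ 1.65139125e-01,  9.86269813e-01, -9.46378944e-04, -1.74847282e-04]), 'ft_force': array([-0.18808755, -0.18597949, -0.05900454]), 'ft_torque': array([-0.03998757, -0.00771357, -0.01064578]), 'grasp_force': 0.0, 'grip_width': 0.08592868657928207}
```

View pics/scene0.png

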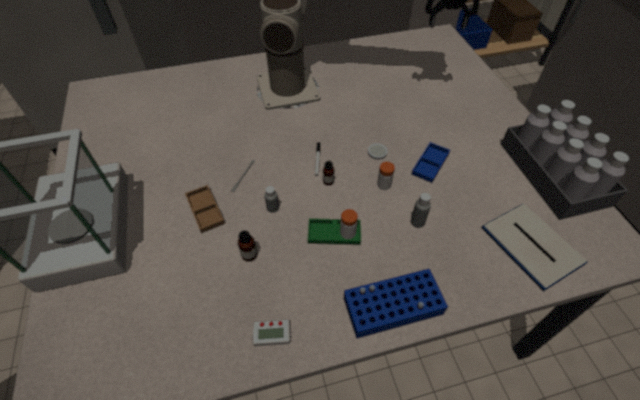

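View pics/top0.png

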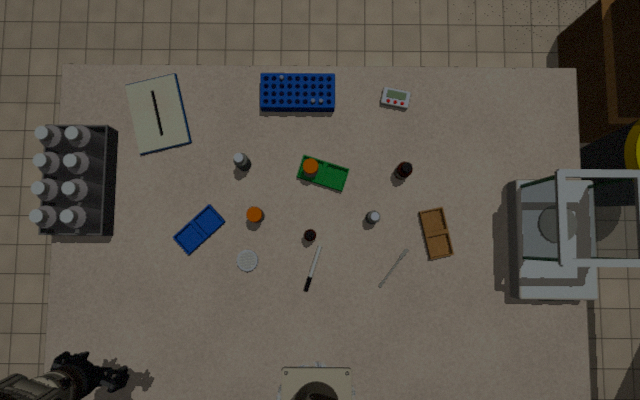

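The scene shows the tan tray at (205,208), green at (334,232), blue at (431,162). In the top view the trays are at (435,233), (322,174) and (199,230). Top-view bottles are at: amber (403,170) and (310,235), aluminium (242,161) and (373,216), loose jar (255,215). I'll enlarge both views.

```bash
python3 - <<'E'
import cv2,numpy as np
for n,(x0,y0,x1,y1) in dict(top=(165,135,465,285),scene=(180,130,460,270)).items():
    im=cv2.imread(f"pics/{n}0.png")[y0:y1,x0:x1]
    im=cv2.resize(np.clip(im*1.8,0,255).astype('uint8'),None,fx=800/(x1-x0),fy=800/(x1-x0),interpolation=cv2.INTER_CUBIC)
    cv2.imwrite(f"pics/{n}0c.png",im)
E
```

```text
(no output)
```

View pics/top0c.png

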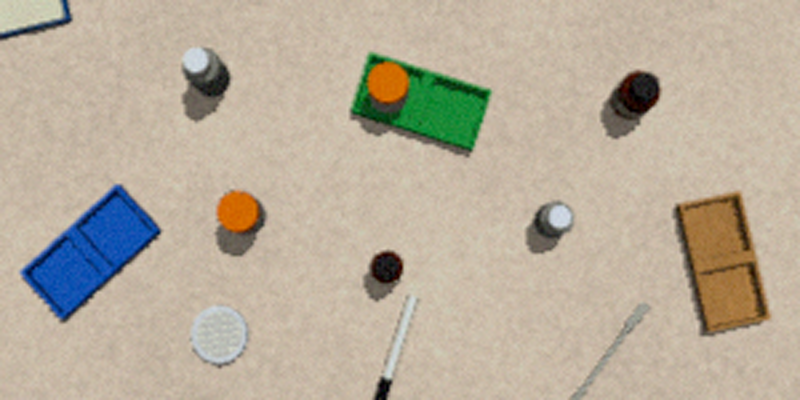

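View pics/scene0c.png

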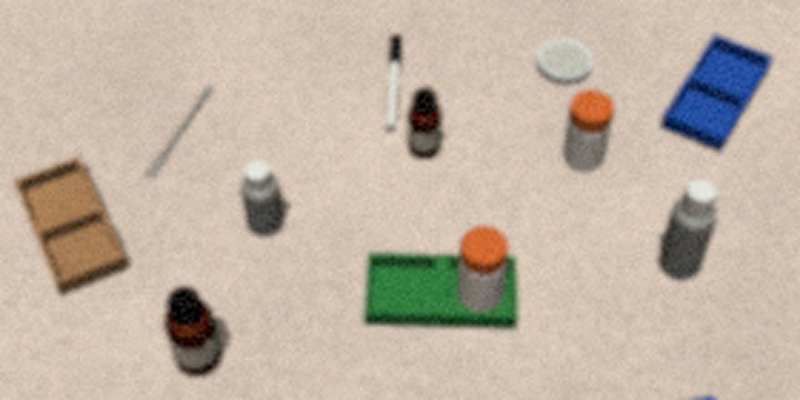

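The top crop shows caps at about (238,158), (375,216) white; (254,214), (310,166) orange; (406,168), (310,234) dark; the scene crop shows the same six. I'll measure them with masks and check the two views against each other.

```bash
cat > h.py <<'E'
import cv2,numpy as np
from workcell import bot
I={n:bot.camera_info(n) for n in("scene","top")}
def ray(n,u,v):
    i=I[n];f=200/np.tan(np.radians(i["vertical_fov"]/2))
    d=i["pose"][:3,:3]@[(u-i["cx"])/f,-(v-i["cy"])/f,-1]
    return i["pose"][:3,3],d
def plane(n,u,v,z):
    o,d=ray(n,u,v);return o+d*(z-o[2])/d[2]
def two(a,b):
    (o,d),(p,e)=ray("top",*a),ray("scene",*b);d=d/np.linalg.norm(d);e=e/np.linalg.norm(e)
    s,t=np.linalg.lstsq(np.c_[d,-e],p-o,rcond=None)[0]
    return (o+s*d+p+t*e)/2,np.linalg.norm(o+s*d-p-t*e)
def mask(im,k):
    h,s,v=[c.astype(int) for c in cv2.split(cv2.cvtColor(im,cv2.COLOR_BGR2HSV))]
    return {"orange":(h<14)&(s>170)&(v>90),"white":(v>125)&(s<45),"black":v<45,"amber":(v<75)&((s>110)|(v<45)),
      "blue":(h>105)&(h<130)&(s>130),"green":(h>45)&(h<85)&(s>120),"tan":(h>5)&(h<22)&(s>105)}[k].astype(np.uint8)
def blob(im,k,u,v,r):
    m=mask(im,k);w=np.zeros_like(m);cv2.circle(w,(int(u),int(v)),r,1,-1);m*=w
    n,l,st,c=cv2.connectedComponentsWithStats(m)
    j=1+np.argmax(st[1:,4]);return c[j],st[j],(l==j).astype(np.uint8)
E
python3 - <<'E'
from h import *
T=cv2.imread("pics/top0.png");S=cv2.imread("pics/scene0.png")
s=lambda x,y:(180+x*.35,130+y*.35)
for n,k,t,c,h in [("jarL","orange",(254,214),s(590,110),.076),("jarH","orange",(310,166),s(484,248),.08),
 ("aluT","white",(238,158),s(700,194),.11),("aluS","white",(375,216),s(258,175),.08),
 ("ambL","black",(406,168),s(185,306),.092),("ambS","black",(310,234),s(425,104),.076)]:
    a=blob(T,k,*t,11);b=blob(S,k,*c,11)
    p,e=two(a[0],b[0]);print(n,a[0].round(1),a[1][4],b[0].round(1),b[1][4],"tri",p.round(4),"res",round(e,4),"top@h",plane("top",*a[0],h-.004)[:2].round(4),"scene@h-6",plane("scene",*b[0],h-.006)[:2].round(4))
for k,t,c in [("blue",(199,230),(431,162)),("green",(322,174),(334,232)),("tan",(435,233),(205,208))]:
    for n,im,q in(("top",T,t),("scene",S,c)):
        _,_,m=blob(im,k,*q,36);m=cv2.morphologyEx(m,cv2.MORPH_CLOSE,np.ones((5,5)))
        pts=max(cv2.findContours(m,0,cv2.CHAIN_APPROX_NONE)[0],key=cv2.contourArea)[:,0]
        w=np.array([plane(n,*p,.016)[:2] for p in pts],np.float32)*1000
        r=cv2.minAreaRect(w);b=cv2.boxPoints(r);e=[b[1]-b[0],b[2]-b[1]];L=max(e,key=np.linalg.norm)
        print(k,n,np.round(r[0],1),np.round(r[1],1),"yaw",np.degrees(np.arctan2(L[1],L[0])).round(1))
E
```

```text
jarL [255. 207.] 3 [386.8 167.1] 104 tri [0.5285 0.1633 0.0942] res 0.0037 top@h [0.5309 0.1679] scene@h-6 [0.5079 0.1722]Traceback (most recent call last):
  File "<stdin>", line 7, in <module>
  File "h.py", line 21, in blob
    j=1+np.argmax(st[1:,4]);return c[j],st[j],(l==j).astype(np.uint8)
        ~~~~~~~~~^^^^^^^^^^
    return _wrapfunc(a, 'argmax', axis=axis, out=out, **kwds)
    return bound(*args, **kwds)
ValueError: attempt to get argmax of an empty sequence
```

```bash
python3 - <<'E'
import cv2
T=cv2.cvtColor(cv2.imread("pics/top0.png"),cv2.COLOR_BGR2HSV);S=cv2.cvtColor(cv2.imread("pics/scene0.png"),cv2.COLOR_BGR2HSV)
for p in [(254,214),(310,166),(238,158),(375,216),(406,168),(403,172),(310,234),(190,235),(315,178),(440,240),(340,200)]:print("T",p,T[p[1],p[0]])
s=lambda x,y:(int(180+x*.35),int(130+y*.35))
for p in [s(590,110),s(484,248),s(700,194),s(258,175),s(185,306),s(425,104),s(425,120),(440,150),(320,232),(205,208),(250,200)]:print("S",p,S[p[1],p[0]])
E
```

```text
T (254, 214) [ 14 255 115]
T (310, 166) [ 15 255 115]
T (238, 158) [107  19 124]
T (375, 216) [108  24 126]
T (406, 168) [130  32  24]
T (403, 172) [0 0 0]
T (310, 234) [ 0 67 19]
T (190, 235) [107 239  97]
T (315, 178) [ 70 236  66]
T (440, 240) [ 16 159  93]
T (340, 200) [ 16  42 115]
S (386, 168) [ 11 188 121]
S (349, 216) [  9 186 118]
S (425, 197) [ 45   8 129]
S (270, 191) [ 50   6 125]
S (244, 237) [105  46  11]
S (328, 166) [0 0 0]
S (328, 172) [  9 164  45]
S (440, 150) [111 177  65]
S (320, 232) [ 65 165  68]
S (205, 208) [ 17 128  42]
S (250, 200) [ 14  37 117]
```

```bash
python3 - <<'E'
s=open('h.py').read()
s=s.replace('(h<14)&(s>170)&(v>90)','(h<18)&(s>150)&(v>70)').replace('"white":(v>125)&(s<45)','"white":(v>100)&(im[:,:,0].astype(int)>im[:,:,2]-8)').replace('"tan":(h>5)&(h<22)&(s>105)','"tan":(h>5)&(h<24)&(s>85)')
s=s.replace('m=mask(im,k)','m=cv2.medianBlur(mask(im,k),3)')
open('h.py','w').write(s)
E
cat > m.py <<'E'
from h import *
T=cv2.imread("pics/top0.png");S=cv2.imread("pics/scene0.png")
s=lambda x,y:(180+x*.35,130+y*.35)
for n,k,t,c,h in [("jarL","orange",(254,214),s(590,110),.076),("jarH","orange",(310,166),s(484,248),.08),
 ("aluT","white",(238,158),s(700,194),.11),("aluS","white",(375,216),s(258,175),.08),
 ("ambL","black",(406,168),s(185,306),.092),("ambS","black",(310,234),s(425,104),.076)]:
    a=blob(T,k,*t,11);b=blob(S,k,*c,11)
    p,e=two(a[0],b[0]);print(n,a[0].round(1),a[1][4],b[0].round(1),b[1][4],"tri",p.round(4),"res",round(e,4),"top@h",plane("top",*a[0],h-.004)[:2].round(4),"scene@h-6",plane("scene",*b[0],h-.006)[:2].round(4))
for k,t,c in [("blue",(199,230),(431,162)),("green",(322,174),(334,232)),("tan",(435,233),(205,208))]:
    for n,im,q in(("top",T,t),("scene",S,c)):
        _,_,m=blob(im,k,*q,36);m=cv2.morphologyEx(m,cv2.MORPH_CLOSE,np.ones((5,5)))
        pts=max(cv2.findContours(m,0,cv2.CHAIN_APPROX_NONE)[0],key=cv2.contourArea)[:,0]
        w=np.array([plane(n,*p,.016)[:2] for p in pts],np.float32)*1000
        r=cv2.minAreaRect(w);b=cv2.boxPoints(r);e=[b[1]-b[0],b[2]-b[1]];L=max(e,key=np.linalg.norm)
        print(k,n,np.round(r[0],1),np.round(r[1],1),"yaw",np.degrees(np.arctan2(L[1],L[0])).round(1))
E
python3 m.py
```

```text
jarL [253.8 213.9] 187 [386.8 167.4] 122 tri [0.5121 0.1703 0.074 ] res 0.0003 top@h [0.5123 0.1707] scene@h-6 [0.5087 0.1719]
jarH [310.1 165.6] 168 [348.9 216.1] 164 tri [0.6429 0.0212 0.078 ] res 0.0005 top@h [0.6433 0.0215] scene@h-6 [0.6401 0.022 ]
aluT [237.8 156.8] 64 [425.  196.4] 51 tri [0.6587 0.2096 0.1117] res 0.0014 top@h [0.6601 0.2112] scene@h-6 [0.6533 0.2128]
aluS [374.7 215.6] 53 [269.5 189.1] 42 tri [ 0.5096 -0.151   0.0817] res 0.0002 top@h [ 0.51   -0.1516] scene@h-6 [ 0.5031 -0.1506]
ambL [403.7 169.9] 197 [245.  239.6] 190 tri [ 0.6351 -0.2339  0.0654] res 0.0037 top@h [ 0.6316 -0.2277] scene@h-6 [ 0.6486 -0.2346]
ambS [309.4 235.2] 108 [328.2 169.6] 120 tri [0.457  0.0214 0.0503] res 0.0013 top@h [0.4567 0.0218] scene@h-6 [0.4741 0.0158]
blue top [472.8 331.1] [ 66.8 136.5] yaw -46.5
blue scene [474.9 328.4] [ 62.  143.5] yaw -46.5
green top [633.5 -12.7] [133.6  66.6] yaw 72.9
green scene [635.1 -13.8] [128.3  67.9] yaw 74.6
tan top [ 467.4 -329. ] [137.4  70.1] yaw 12.4
tan scene [ 469.6 -328.5] [146.5  65.2] yaw 12.7
```

Both views agree within 1–4 mm, so positions are good.

- **Bays:** tan (.502,-.321) and (.434,-.337), blue (.498,.305) and (.449,.355), green empty bay (.624,-.0465).
- **First move:** to the small amber bottle at (.457,.0215).

Call:
step_arm(
  targets="1 0.588 -0.9 -0.06 0 0 -1;1 0.588 -0.9 -0.06 0 0 -1;1 0.588 -0.9 -0.06 0 0 -1;1 0.588 -0.9 -0.06 0 0 -1;1 0.588 -0.9 -0.06 0 0 -1;1 0.588 -0.9 -0.06 0 0 -1;1 0.588 -0.9 -0.06 0 0 -1;1 0.588 -0.9 -0.06 0 0 -1;1 0.588 -0.9 -0.06 0 0 -1;1 0.588 -0.9 -0.06 0 0 -1",
)

```text
clock: 0.93
eef_pos: [0.3908, 0.1225, 0.2079]
tool_rot: [0.53, 0.848, 0.0, -0.0]
ft_force: [0.7, -0.3, 0.0]
grip_width: 0.0853
grasp_force: 0.0
```

```bash
cat > d.py <<'E'
import sys,numpy as np
from workcell import bot
from scipy.spatial.transform import Rotation as R
o=bot.get_obs();r=R.from_quat(o["tool_rot"]).as_matrix()
print(round(o["clock"],2),"pos",o["eef_pos"].round(4),"yaw",np.degrees(np.arctan2(r[1,1],r[0,1])).round(1),"tilt",np.degrees(np.arccos(-r[2,2])).round(2),"w",o["grip_width"].round(4),"gf",round(o["grasp_force"],1),"F",o["ft_force"].round(1),"j6",o["joint_pos"][5].round(2))
if len(sys.argv)>1:
    x,y,z,a=map(float,sys.argv[1:]);print("move",((np.array([x,y,z])-o["eef_pos"])/.5).round(3),"turn",round((a-np.degrees(np.arctan2(r[1,1],r[0,1])))/45,3))
E
python3 d.py .457 .0215 .2 -77.5
```

```text
Traceback (most recent call last):
  File "d.py", line 5, in <module>
    print(round(o["clock"],2),"pos",o["eef_pos"].round(4),"yaw",np.degrees(np.arctan2(r[1,1],r[0,1])).round(1),"tilt",np.degrees(np.arccos(-r[2,2])).round(2),"w",o["grip_width"].round(4),"gf",round(o["grasp_force"],1),"F",o["ft_force"].round(1),"j6",o["joint_pos"][5].round(2))
                                                                                                                                                                  ^^^^^^^^^^^^^^^^^^^^^
AttributeError: 'float' object has no attribute 'round'
```

Call:
step_arm(
  targets="1 0.132 -0.2 -0.016 0 0 -1;1 0.132 -0.2 -0.016 0 0 -1;1 0.132 -0.2 -0.016 0 0 -1;1 0.132 -0.2 -0.016 0 0 -1;1 0.132 -0.2 -0.016 0 0 -1;1 0.132 -0.2 -0.016 0 0 -1;1 0.132 -0.2 -0.016 0 0 -1;1 0.132 -0.2 -0.016 0 0 -1;1 0.132 -0.2 -0.016 0 0 -1",
)

```text
clock: 1.68
eef_pos: [0.4561, 0.0244, 0.1997]
tool_rot: [0.814, 0.581, -0.0, -0.0]
ft_force: [0.5, 0.5, 0.5]
grip_width: 0.0853
grasp_force: 0.0
```

```bash
sed -i 's/o\["grip_width"\].round(4)/round(o["grip_width"],4)/' d.py; python3 d.py .457 .0215 .021 -77.5;python3 -c "
from h import *
cv2.imwrite('pics/top1.png',bot.camera('top')[80:280,150:470,::-1])
im=cv2.imread('pics/top1.png');cv2.imwrite('pics/top1c.png',cv2.resize(np.clip(im*1.8,0,255).astype('uint8'),None,fx=2.5,fy=2.5))"
```

```text
1.68 pos [0.4561 0.0244 0.1997] yaw -18.9 tilt 0.05 w 0.0853 gf 0.0 F [0.5 0.5 0.5] j6 1.95
move [ 0.002 -0.006 -0.357] turn -1.301
```

Call:
step_arm(
  targets="1 0.002 -0.006 -0.06 0 0 0;1 0.002 -0.006 -0.12 0 0 0;1 0.002 -0.006 -0.18 0 0 0;1 0.002 -0.006 -0.23 0 0 0;1 0.002 -0.006 -0.27 0 0 0;1 0.002 -0.006 -0.31 0 0 0;1 0.002 -0.006 -0.34 0 0 0;1 0.002 -0.006 -0.357 0 0 0;1 0.002 -0.006 -0.357 0 0 0;1 0.002 -0.006 -0.357 0 0 0",
)

```text
clock: 2.57
eef_pos: [0.4573, 0.0216, 0.0216]
tool_rot: [0.814, 0.581, -0.0, -0.0]
ft_force: [0.3, -0.3, 0.2]
grip_width: 0.085
grasp_force: 0.0
```

```bash
python3 d.py .457 .0215 .021 -77.5
```

```text
2.57 pos [0.4573 0.0216 0.0216] yaw -19.0 tilt 0.04 w 0.085 gf 0.0 F [ 0.3 -0.3  0.2] j6 1.95
move [-0.001 -0.    -0.001] turn -1.301
```

Call:
step_arm(
  targets="-1 0 0 0 0 0 0;-1 0 0 0 0 0 0;-1 0 0 0 0 0 0;-1 0 0 0 0 0 0;-1 0 0 0 0 0 0;-1 0 0 0 0 0 0;-1 0 0 0 0 0 0;-1 0 0 0 0 0 0;-1 0 0 0 0 0 0;-1 0 0 0 0 0 0",
)

```text
clock: 3.4
eef_pos: [0.4581, 0.0215, 0.0225]
tool_rot: [0.814, 0.581, 0.001, 0.0]
ft_force: [-1.0, 0.3, 6.5]
grip_width: 0.0324
grasp_force: 59.3
```

```bash
python3 d.py .502 -.3214 .18 -77.5
```

```text
3.4 pos [0.4581 0.0215 0.0225] yaw -19.0 tilt 0.1 w 0.0324 gf 59.3 F [-1.   0.3  6.5] j6 1.95
move [ 0.088 -0.686  0.315] turn -1.3
```

Call:
step_arm(
  targets="-1 0 0 0.03 0 0 0;-1 0 0 0.08 0 0 0;-1 0 0 0.14 0 0 0;-1 0 0 0.2 0 0 0;-1 0 0 0.26 0 0 0;-1 0 0 0.3 0 0 0;-1 0 0 0.3 0 0 0;-1 0 0 0.3 0 0 0",
)

```text
clock: 4.07
eef_pos: [0.4582, 0.0214, 0.1726]
tool_rot: [0.814, 0.581, 0.001, 0.001]
ft_force: [0.5, -0.9, -0.8]
grip_width: 0.0324
grasp_force: 59.6
```

```bash
python3 d.py .434 -.3366 .17 -77.5
```

```text
4.07 pos [0.4582 0.0214 0.1726] yaw -19.0 tilt 0.17 w 0.0324 gf 59.6 F [ 0.5 -0.9 -0.8] j6 1.95
move [-0.048 -0.716 -0.005] turn -1.3
```

Call:
step_arm(
  targets="-1 -0.003 -0.04 0 0 0 -0.05;-1 -0.008 -0.11 0 0 0 -0.15;-1 -0.013 -0.19 0 0 0 -0.27;-1 -0.018 -0.27 0 0 0 -0.4;-1 -0.023 -0.35 0 0 0 -0.53;-1 -0.029 -0.43 0 0 0 -0.66;-1 -0.034 -0.51 0 0 0 -0.79;-1 -0.039 -0.59 0 0 0 -0.9;-1 -0.044 -0.66 0 0 0 -0.97;-1 -0.048 -0.716 0 0 0 -1",
)

```text
clock: 4.9
eef_pos: [0.4317, -0.3386, 0.1691]
tool_rot: [0.975, 0.223, -0.001, -0.001]
ft_force: [0.9, -0.0, -1.0]
grip_width: 0.0322
grasp_force: 59.6
```

Call:
step_arm(
  targets="-1 0 0 0 0 0 -0.06;-1 0 0 0 0 0 -0.15;-1 0 0 0 0 0 -0.24;-1 0 0 0 0 0 -0.3;-1 0 0 0 0 0 -0.3;-1 0 0 0 0 0 -0.3",
)

```text
clock: 5.4
eef_pos: [0.4325, -0.3359, 0.1697]
tool_rot: [0.994, 0.109, -0.001, -0.001]
ft_force: [0.4, -0.1, -0.7]
grip_width: 0.0321
grasp_force: 59.7
```

```bash
python3 d.py .434 -.3366 .0275 -77.5; python3 -c "
from h import *
im=np.hstack([bot.camera('top')[130:330,330:530,::-1],bot.camera('scene')[100:300,120:320,::-1]]);cv2.imwrite('pics/a1.png',cv2.resize(np.clip(im*1.8,0,255).astype('uint8'),None,fx=2,fy=2,interpolation=2))"
```

```text
5.4 pos [ 0.4325 -0.3359  0.1697] yaw -77.4 tilt 0.21 w 0.0321 gf 59.7 F [ 0.4 -0.1 -0.7] j6 2.26
move [ 0.003 -0.001 -0.284] turn -0.001
```

View pics/a1.png

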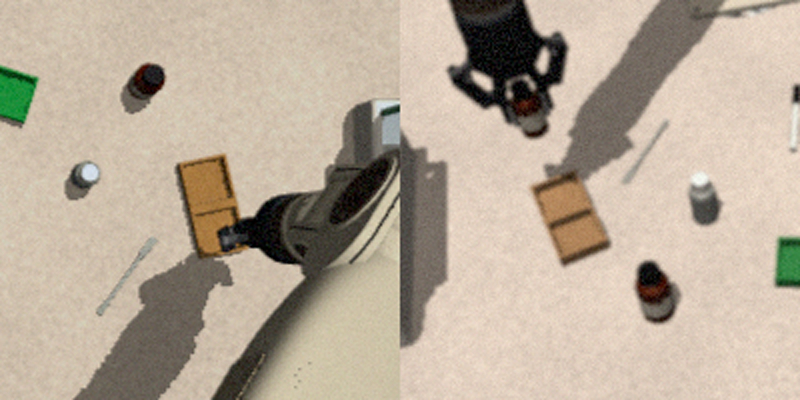

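The bottle hangs upright in the fingers at crop (527,105), over the near tan bay, with fingers across the tray's short side. I'll lower it.

Call:
step_arm(
  targets="-1 0.003 -0.001 -0.04 0 0 0;-1 0.003 -0.001 -0.1 0 0 0;-1 0.003 -0.001 -0.16 0 0 0;-1 0.003 -0.001 -0.21 0 0 0;-1 0.003 -0.001 -0.25 0 0 0;-1 0.003 -0.001 -0.27 0 0 0;-1 0.003 -0.001 -0.28 0 0 0;-1 0.003 -0.001 -0.284 0 0 0;-1 0.003 -0.001 -0.284 0 0 0;-1 0.003 -0.001 -0.284 0 0 0",
)

```text
clock: 6.33
eef_pos: [0.4359, -0.3378, 0.0309]
tool_rot: [0.994, 0.109, 0.001, 0.001]
ft_force: [0.0, -0.1, -0.9]
grip_width: 0.0323
grasp_force: 59.6
```

```bash
python3 d.py .434 -.3366 .0265 -77.5
```

```text
6.33 pos [ 0.4359 -0.3378  0.0309] yaw -77.5 tilt 0.15 w 0.0323 gf 59.6 F [ 0.  -0.1 -0.9] j6 2.26
move [-0.004  0.002 -0.009] turn -0.0
```

Call:
step_arm(
  targets="-1 -0.002 0.001 -0.003 0 0 0;-1 -0.002 0.001 -0.005 0 0 0;-1 -0.002 0.001 -0.006 0 0 0;-1 -0.002 0.001 -0.006 0 0 0",
)

```text
clock: 6.67
eef_pos: [0.434, -0.3366, 0.0269]
tool_rot: [0.994, 0.109, 0.0, 0.0]
ft_force: [0.8, 0.3, -1.7]
grip_width: 0.0325
grasp_force: 59.6
```

```bash
python3 d.py .434 -.3366 .0265 -77.5
```

```text
6.67 pos [ 0.434  -0.3366  0.0269] yaw -77.5 tilt 0.03 w 0.0325 gf 59.6 F [ 0.8  0.3 -1.7] j6 2.26
move [ 0.     0.    -0.001] turn 0.0
```

Call:
step_arm(
  targets="-1 0 0 -0.002 0 0 0;-1 0 0 -0.002 0 0 0;-1 0 0 -0.002 0 0 0",
)

```text
clock: 6.92
eef_pos: [0.4341, -0.3367, 0.0266]
tool_rot: [0.994, 0.109, 0.0, 0.0]
ft_force: [-0.9, 0.8, 4.9]
grip_width: 0.0326
grasp_force: 60.4
```

Contact with the floor (4.9 N). Release gradually, then retreat upward.

Call:
step_arm(
  targets="-0.1 0 0 0 0 0 0;0.2 0 0 0 0 0 0;0.5 0 0 0 0 0 0;0.8 0 0 0 0 0 0;0.8 0 0 0 0 0 0;0.8 0 0 0.04 0 0 0;0.8 0 0 0.1 0 0 0;0.8 0 0 0.18 0 0 0;0.8 0 0 0.26 0 0 0;0.8 0 0 0.34 0 0 0",
)

```text
clock: 7.75
eef_pos: [0.4334, -0.3362, 0.197]
tool_rot: [0.994, 0.109, -0.0, -0.0]
ft_force: [0.6, 0.2, -0.3]
grip_width: 0.0769
grasp_force: 0.0
```

```bash
python3 d.py .636 -.2342 .2 -77.5
```

```text
7.75 pos [ 0.4334 -0.3362  0.197 ] yaw -77.5 tilt 0.06 w 0.0769 gf 0.0 F [ 0.6  0.2 -0.3] j6 2.26
move [0.405 0.204 0.006] turn 0.0
```

Call:
step_arm(
  targets="1 0.07 0.035 0.006 0 0 0;1 0.14 0.07 0.006 0 0 0;1 0.21 0.105 0.006 0 0 0;1 0.28 0.14 0.006 0 0 0;1 0.35 0.175 0.006 0 0 0;1 0.405 0.204 0.006 0 0 0;1 0.405 0.204 0.006 0 0 0;1 0.405 0.204 0.006 0 0 0",
)

```text
clock: 8.42
eef_pos: [0.6374, -0.233, 0.1969]
tool_rot: [0.994, 0.11, -0.001, -0.0]
ft_force: [0.2, -0.1, 0.9]
grip_width: 0.0858
grasp_force: 0.0
```

```bash
python3 d.py .636 -.2342 .028 -77.5;  python3 -c "
from h import *
im=np.hstack([bot.camera('top')[130:330,330:530,::-1],bot.camera('scene')[100:300,120:320,::-1]]);cv2.imwrite('pics/a2.png',cv2.resize(np.clip(im*1.8,0,255).astype('uint8'),None,fx=2,fy=2,interpolation=2))"
```

```text
8.42 pos [ 0.6374 -0.233   0.1969] yaw -77.3 tilt 0.11 w 0.0858 gf 0.0 F [ 0.2 -0.1  0.9] j6 2.57
move [-0.003 -0.002 -0.338] turn -0.004
```

View pics/a2.png

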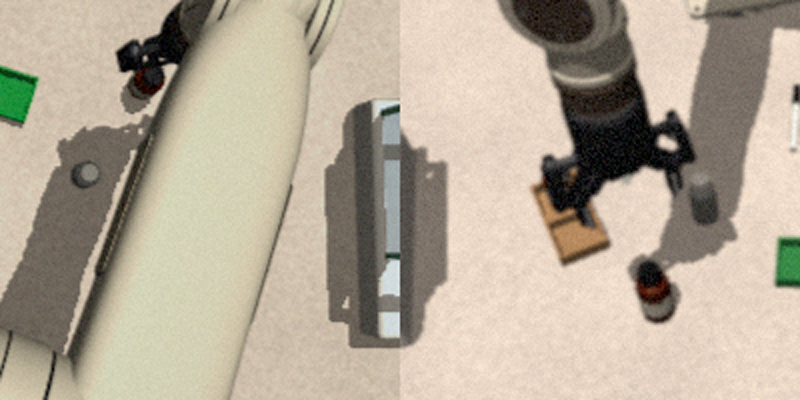

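The gripper straddles the large amber bottle (top crop (148,80)) with nothing else nearby. Descending.

Call:
step_arm(
  targets="1 -0.002 -0.002 -0.06 0 0 0;1 -0.002 -0.002 -0.12 0 0 0;1 -0.002 -0.002 -0.18 0 0 0;1 -0.002 -0.002 -0.23 0 0 0;1 -0.002 -0.002 -0.27 0 0 0;1 -0.002 -0.002 -0.3 0 0 0;1 -0.002 -0.002 -0.325 0 0 0;1 -0.002 -0.002 -0.338 0 0 0;1 -0.002 -0.002 -0.338 0 0 0;1 -0.002 -0.002 -0.338 0 0 0",
)

```text
clock: 9.35
eef_pos: [0.6348, -0.2364, 0.0303]
tool_rot: [0.994, 0.108, 0.0, 0.0]
ft_force: [-0.0, -0.7, 0.1]
grip_width: 0.0854
grasp_force: 0.0
```

Call:
step_arm(
  targets="-1 0 0 0 0 0 0;-1 0 0 0 0 0 0;-1 0 0 0 0 0 0;-1 0 0 0 0 0 0;-1 0 0 0 0 0 0;-1 0 0 0 0 0 0;-1 0 0 0 0 0 0;-1 0 0 0 0 0 0;-1 0 0 0 0 0 0",
)

```text
clock: 10.1
eef_pos: [0.6363, -0.2359, 0.0309]
tool_rot: [0.994, 0.109, 0.001, 0.001]
ft_force: [-0.2, 0.3, 5.6]
grip_width: 0.0405
grasp_force: 61.0
```

```bash
python3 d.py .502 -.3214 .17 -77.5
```

```text
10.1 pos [ 0.6363 -0.2359  0.0309] yaw -77.5 tilt 0.14 w 0.0405 gf 61.0 F [-0.2  0.3  5.6] j6 2.57
move [-0.269 -0.171  0.278] turn 0.0
```

Call:
step_arm(
  targets="-1 0 0 0.03 0 0 0;-1 0 0 0.08 0 0 0;-1 0 0 0.14 0 0 0;-1 0 0 0.2 0 0 0;-1 0 0 0.26 0 0 0;-1 0 0 0.29 0 0 0;-1 0 0 0.29 0 0 0",
)

```text
clock: 10.68
eef_pos: [0.6375, -0.2362, 0.1792]
tool_rot: [0.994, 0.109, 0.004, 0.002]
ft_force: [-0.3, -0.3, 0.5]
grip_width: 0.0405
grasp_force: 60.6
```

Call:
step_arm(
  targets="-1 -0.02 -0.013 0 0 0 0;-1 -0.06 -0.038 0 0 0 0;-1 -0.1 -0.064 0 0 0 0;-1 -0.14 -0.089 0 0 0 0;-1 -0.18 -0.114 0 0 0 0;-1 -0.22 -0.14 0 0 0 0;-1 -0.25 -0.159 0 0 0 0;-1 -0.269 -0.171 0 0 0 0;-1 -0.269 -0.171 0 0 0 0;-1 -0.269 -0.171 0 0 0 0",
)

```text
clock: 11.52
eef_pos: [0.5005, -0.3208, 0.1735]
tool_rot: [0.994, 0.108, -0.0, -0.001]
ft_force: [0.3, 0.4, -1.6]
grip_width: 0.0405
grasp_force: 60.7
```

```bash
python3 d.py .502 -.3214 .036 -77.5
```

```text
11.52 pos [ 0.5005 -0.3208  0.1735] yaw -77.6 tilt 0.1 w 0.0405 gf 60.7 F [ 0.3  0.4 -1.6] j6 2.35
move [ 0.003 -0.001 -0.275] turn 0.001
```

Call:
step_arm(
  targets="-1 0.002 -0.001 -0.04 0 0 0;-1 0.002 -0.001 -0.1 0 0 0;-1 0.002 -0.001 -0.16 0 0 0;-1 0.002 -0.001 -0.21 0 0 0;-1 0.002 -0.001 -0.245 0 0 0;-1 0.002 -0.001 -0.262 0 0 0;-1 0.002 -0.001 -0.272 0 0 0;-1 0.002 -0.001 -0.275 0 0 0;-1 0.002 -0.001 -0.275 0 0 0;-1 0.002 -0.001 -0.275 0 0 0",
)

```text
clock: 12.35
eef_pos: [0.5032, -0.322, 0.0384]
tool_rot: [0.994, 0.109, 0.001, 0.001]
ft_force: [0.4, 0.0, -1.5]
grip_width: 0.0405
grasp_force: 60.7
```

```bash
python3 d.py .502 -.3214 .0345 -77.5
```

```text
12.35 pos [ 0.5032 -0.322   0.0384] yaw -77.5 tilt 0.16 w 0.0405 gf 60.7 F [ 0.4  0.  -1.5] j6 2.35
move [-0.002  0.001 -0.008] turn -0.0
```

Call:
step_arm(
  targets="-1 0 0 -0.002 0 0 0;-1 0 0 -0.003 0 0 0;-1 0 0 -0.004 0 0 0;-1 0 0 -0.004 0 0 0;-1 0 0 -0.004 0 0 0",
)

```text
clock: 12.77
eef_pos: [0.5019, -0.3216, 0.0353]
tool_rot: [0.994, 0.109, 0.0, 0.0]
ft_force: [-1.4, 0.3, -0.9]
grip_width: 0.0408
grasp_force: 60.7
```

Call:
step_arm(
  targets="-1 0 0 -0.002 0 0 0;-1 0 0 -0.002 0 0 0;-1 0 0 -0.002 0 0 0",
)

```text
clock: 13.02
eef_pos: [0.5021, -0.3217, 0.0349]
tool_rot: [0.994, 0.109, 0.0, 0.0]
ft_force: [-1.4, 0.6, 5.0]
grip_width: 0.0406
grasp_force: 61.3
```

Call:
step_arm(
  targets="0.1 0 0 0 0 0 0;0.4 0 0 0 0 0 0;0.7 0 0 0 0 0 0;1 0 0 0 0 0 0;1 0 0 0 0 0 0;1 0 0 0.04 0 0 0;1 0 0 0.1 0 0 0;1 0 0 0.18 0 0 0;1 0 0 0.26 0 0 0;1 0 0 0.34 0 0 0",
)

```text
clock: 13.85
eef_pos: [0.5015, -0.3213, 0.2055]
tool_rot: [0.994, 0.109, -0.0, -0.0]
ft_force: [0.8, 0.3, 0.3]
grip_width: 0.0854
grasp_force: 0.0
```

```bash
python3 d.py .510 -.1513 .205 43.5
```

```text
13.85 pos [ 0.5015 -0.3213  0.2055] yaw -77.5 tilt 0.05 w 0.0854 gf 0.0 F [0.8 0.3 0.3] j6 2.35
move [ 0.017  0.34  -0.001] turn 2.689
```

Call:
step_arm(
  targets="1 0.003 0.06 0 0 0 0.12;1 0.006 0.13 0 0 0 0.26;1 0.01 0.19 0 0 0 0.4;1 0.013 0.25 0 0 0 0.54;1 0.016 0.31 0 0 0 0.68;1 0.017 0.34 0 0 0 0.82;1 0.017 0.34 0 0 0 0.94;1 0.017 0.34 0 0 0 1;1 0.017 0.34 0 0 0 1;1 0.017 0.34 0 0 0 1",
)

```text
clock: 14.68
eef_pos: [0.5104, -0.1514, 0.2041]
tool_rot: [0.877, 0.48, -0.0, 0.0]
ft_force: [0.6, 0.0, 0.1]
grip_width: 0.0853
grasp_force: 0.0
```

```bash
python3 d.py .510 -.1513 .024 43.5
```

```text
14.68 pos [ 0.5104 -0.1514  0.2041] yaw -32.6 tilt 0.0 w 0.0853 gf 0.0 F [0.6 0.  0.1] j6 1.85
move [-0.001  0.    -0.36 ] turn 1.691
```

Call:
step_arm(
  targets="1 0 0 -0.06 0 0 0;1 0 0 -0.12 0 0 0;1 0 0 -0.18 0 0 0;1 0 0 -0.24 0 0 0;1 0 0 -0.29 0 0 0;1 0 0 -0.33 0 0 0;1 0 0 -0.35 0 0 0;1 0 0 -0.36 0 0 0;1 0 0 -0.36 0 0 0;1 0 0 -0.36 0 0 0",
)

```text
clock: 15.52
eef_pos: [0.5112, -0.152, 0.025]
tool_rot: [0.877, 0.481, 0.001, 0.001]
ft_force: [0.4, -0.1, -0.2]
grip_width: 0.0851
grasp_force: 0.0
```

Call:
step_arm(
  targets="-1 0 0 0 0 0 0;-1 0 0 0 0 0 0;-1 0 0 0 0 0 0;-1 0 0 0 0 0 0;-1 0 0 0 0 0 0;-1 0 0 0 0 0 0;-1 0 0 0 0 0 0;-1 0 0 0 0 0 0;-1 0 0 0 0 0 0",
)

```text
clock: 16.27
eef_pos: [0.5111, -0.1517, 0.0251]
tool_rot: [0.877, 0.481, 0.001, 0.001]
ft_force: [-1.2, 0.1, 5.7]
grip_width: 0.0345
grasp_force: 59.8
```

Call:
step_arm(
  targets="-1 0 0 0.03 0 0 0;-1 0 0 0.08 0 0 0;-1 0 0 0.14 0 0 0;-1 0 0 0.2 0 0 0;-1 0 0 0.26 0 0 0;-1 0 0 0.31 0 0 0;-1 0 0 0.32 0 0 0;-1 0 0 0.32 0 0 0",
)

```text
clock: 16.93
eef_pos: [0.5117, -0.1519, 0.186]
tool_rot: [0.877, 0.481, 0.002, 0.002]
ft_force: [-0.2, 0.9, -1.1]
grip_width: 0.0344
grasp_force: 59.9
```

Call:
step_arm(
  targets="-1 -0.004 0.03 0 0 0 0.05;-1 -0.011 0.09 0 0 0 0.14;-1 -0.018 0.15 0 0 0 0.25;-1 -0.026 0.22 0 0 0 0.37;-1 -0.034 0.29 0 0 0 0.49;-1 -0.042 0.36 0 0 0 0.61;-1 -0.05 0.43 0 0 0 0.73;-1 -0.058 0.49 0 0 0 0.85;-1 -0.065 0.55 0 0 0 0.95;-1 -0.07 0.6 0 0 0 1",
)

```text
clock: 17.77
eef_pos: [0.4734, 0.1501, 0.1816]
tool_rot: [0.624, 0.781, -0.002, -0.001]
ft_force: [-0.2, -0.3, -0.7]
grip_width: 0.0342
grasp_force: 59.8
```

```bash
python3 d.py .4494 .3554 .18 43.5
```

```text
17.77 pos [0.4734 0.1501 0.1816] yaw 12.7 tilt 0.25 w 0.0342 gf 59.8 F [-0.2 -0.3 -0.7] j6 1.66
move [-0.048  0.411 -0.003] turn 0.683
```

Call:
step_arm(
  targets="-1 -0.006 0.05 0 0 0 0.08;-1 -0.013 0.11 0 0 0 0.18;-1 -0.02 0.17 0 0 0 0.28;-1 -0.027 0.23 0 0 0 0.38;-1 -0.034 0.29 0 0 0 0.48;-1 -0.041 0.35 0 0 0 0.58;-1 -0.046 0.39 0 0 0 0.65;-1 -0.048 0.411 0 0 0 0.683;-1 -0.048 0.411 0 0 0 0.683;-1 -0.048 0.411 0 0 0 0.683",
)

```text
clock: 18.6
eef_pos: [0.4507, 0.3531, 0.1823]
tool_rot: [0.397, 0.918, -0.002, -0.001]
ft_force: [0.3, -0.5, -0.1]
grip_width: 0.0344
grasp_force: 59.8
```

```bash
python3 d.py .4494 .3554 .030 43.5
```

```text
18.6 pos [0.4507 0.3531 0.1823] yaw 43.2 tilt 0.21 w 0.0344 gf 59.8 F [ 0.3 -0.5 -0.1] j6 1.48
move [-0.003  0.005 -0.305] turn 0.007
```

Call:
step_arm(
  targets="-1 -0.002 0.003 -0.04 0 0 0;-1 -0.002 0.003 -0.1 0 0 0;-1 -0.002 0.003 -0.16 0 0 0;-1 -0.002 0.003 -0.22 0 0 0;-1 -0.002 0.003 -0.265 0 0 0;-1 -0.002 0.003 -0.29 0 0 0;-1 -0.002 0.003 -0.3 0 0 0;-1 -0.002 0.003 -0.3 0 0 0;-1 -0.002 0.003 -0.3 0 0 0;-1 -0.002 0.003 -0.3 0 0 0",
)

```text
clock: 19.43
eef_pos: [0.4516, 0.3556, 0.0356]
tool_rot: [0.397, 0.918, 0.001, 0.001]
ft_force: [0.7, 0.4, -1.4]
grip_width: 0.0347
grasp_force: 59.9
```

```bash
python3 d.py .4494 .3554 .029 43.5
```

```text
19.43 pos [0.4516 0.3556 0.0356] yaw 43.2 tilt 0.15 w 0.0347 gf 59.9 F [ 0.7  0.4 -1.4] j6 1.48
move [-0.004 -0.    -0.013] turn 0.008
```

Call:
step_arm(
  targets="-1 -0.002 0 -0.003 0 0 0;-1 -0.002 0 -0.006 0 0 0;-1 -0.002 0 -0.008 0 0 0;-1 -0.002 0 -0.009 0 0 0;-1 -0.002 0 -0.009 0 0 0",
)

```text
clock: 19.85
eef_pos: [0.4493, 0.3555, 0.0296]
tool_rot: [0.397, 0.918, -0.0, 0.0]
ft_force: [-0.5, -0.1, 0.1]
grip_width: 0.0348
grasp_force: 59.9
```

Call:
step_arm(
  targets="-1 0 0 -0.002 0 0 0;-1 0 0 -0.003 0 0 0;-1 0 0 -0.003 0 0 0",
)

```text
clock: 20.1
eef_pos: [0.4495, 0.3556, 0.0291]
tool_rot: [0.397, 0.918, 0.0, 0.0]
ft_force: [-0.7, -0.1, 5.9]
grip_width: 0.0345
grasp_force: 60.7
```

Contact; release and rise.

Call:
step_arm(
  targets="0 0 0 0 0 0 0;0.3 0 0 0 0 0 0;0.6 0 0 0 0 0 0;1 0 0 0 0 0 0;1 0 0 0 0 0 0;1 0 0 0.04 0 0 0;1 0 0 0.1 0 0 0;1 0 0 0.18 0 0 0;1 0 0 0.26 0 0 0;1 0 0 0.34 0 0 0",
)

```text
clock: 20.93
eef_pos: [0.449, 0.3551, 0.1995]
tool_rot: [0.397, 0.918, -0.0, -0.0]
ft_force: [0.6, 1.2, -0.3]
grip_width: 0.0852
grasp_force: 0.0
```

```bash
python3 d.py .659 .2103 .215 43.5
```

```text
20.93 pos [0.449  0.3551 0.1995] yaw 43.2 tilt 0.06 w 0.0852 gf 0.0 F [ 0.6  1.2 -0.3] j6 1.49
move [ 0.42  -0.29   0.031] turn 0.006
```

Call:
step_arm(
  targets="1 0.06 -0.04 0.03 0 0 0;1 0.12 -0.08 0.03 0 0 0;1 0.18 -0.125 0.03 0 0 0;1 0.24 -0.166 0.03 0 0 0;1 0.3 -0.207 0.03 0 0 0;1 0.36 -0.248 0.03 0 0 0;1 0.4 -0.276 0.03 0 0 0;1 0.42 -0.29 0.03 0 0 0;1 0.42 -0.29 0.03 0 0 0;1 0.42 -0.29 0.03 0 0 0",
)

```text
clock: 21.77
eef_pos: [0.6594, 0.21, 0.2122]
tool_rot: [0.398, 0.918, -0.0, -0.001]
ft_force: [0.4, 1.0, 0.1]
grip_width: 0.0856
grasp_force: 0.0
```

```bash
python3 d.py .659 .2103 .043 43.5; python3 -c "
from h import *
im=np.hstack([bot.camera('top')[130:330,120:320,::-1],bot.camera('scene')[100:300,300:500,::-1]]);cv2.imwrite('pics/a3.png',cv2.resize(np.clip(im*1.8,0,255).astype('uint8'),None,fx=2,fy=2,interpolation=2))"
```

```text
21.77 pos [0.6594 0.21   0.2122] yaw 43.1 tilt 0.09 w 0.0856 gf 0.0 F [0.4 1.  0.1] j6 1.13
move [-0.001  0.001 -0.338] turn 0.008
```

View pics/a3.png

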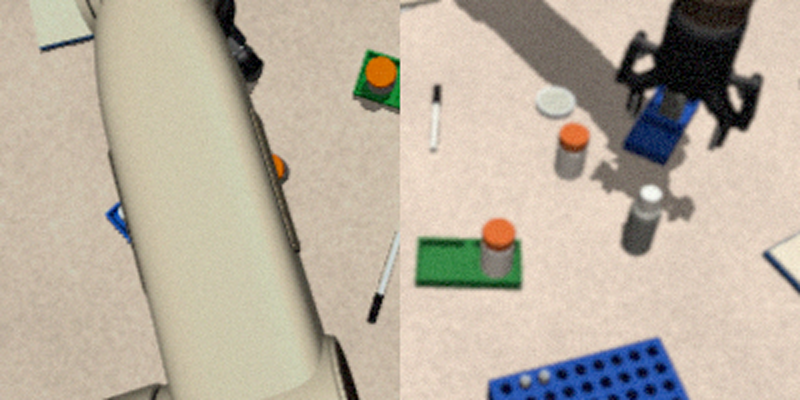

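The gripper stands above the tall aluminium bottle (scene crop (640,225)), which is clear of neighbours. Descending to 43 mm so the body clears the cap.

Call:
step_arm(
  targets="1 0 0 -0.05 0 0 0;1 0 0 -0.1 0 0 0;1 0 0 -0.16 0 0 0;1 0 0 -0.21 0 0 0;1 0 0 -0.25 0 0 0;1 0 0 -0.29 0 0 0;1 0 0 -0.32 0 0 0;1 0 0 -0.335 0 0 0;1 0 0 -0.335 0 0 0;1 0 0 -0.335 0 0 0",
)

```text
clock: 22.7
eef_pos: [0.6589, 0.2114, 0.0462]
tool_rot: [0.396, 0.918, 0.0, 0.0]
ft_force: [-0.3, -0.5, 0.9]
grip_width: 0.0853
grasp_force: 0.0
```

Call:
step_arm(
  targets="-1 0 0 0 0 0 0;-1 0 0 0 0 0 0;-1 0 0 0 0 0 0;-1 0 0 0 0 0 0;-1 0 0 0 0 0 0;-1 0 0 0 0 0 0;-1 0 0 0 0 0 0;-1 0 0 0 0 0 0;-1 0 0 0 0 0 0",
)

```text
clock: 23.45
eef_pos: [0.6599, 0.2103, 0.047]
tool_rot: [0.397, 0.918, 0.0, 0.001]
ft_force: [-1.5, -1.5, 5.2]
grip_width: 0.0387
grasp_force: 59.6
```

```bash
python3 d.py .4976 .3046 .21 43.5
```

```text
23.45 pos [0.6599 0.2103 0.047 ] yaw 43.2 tilt 0.08 w 0.0387 gf 59.6 F [-1.5 -1.5  5.2] j6 1.13
move [-0.325  0.189  0.326] turn 0.006
```

Call:
step_arm(
  targets="-1 0 0 0.02 0 0 0;-1 0 0 0.06 0 0 0;-1 0 0 0.11 0 0 0;-1 0 0 0.16 0 0 0;-1 0 0 0.21 0 0 0;-1 0 0 0.25 0 0 0;-1 0 0 0.26 0 0 0;-1 0 0 0.26 0 0 0",
)

```text
clock: 24.12
eef_pos: [0.6607, 0.2109, 0.178]
tool_rot: [0.397, 0.918, 0.002, 0.002]
ft_force: [0.3, -0.2, -1.2]
grip_width: 0.0384
grasp_force: 59.9
```

Call:
step_arm(
  targets="-1 -0.02 0.012 0 0 0 0;-1 -0.06 0.035 0 0 0 0;-1 -0.11 0.064 0 0 0 0;-1 -0.16 0.093 0 0 0 0;-1 -0.21 0.122 0 0 0 0;-1 -0.26 0.151 0 0 0 0;-1 -0.3 0.174 0 0 0 0;-1 -0.325 0.189 0 0 0 0;-1 -0.325 0.189 0 0 0 0;-1 -0.325 0.189 0 0 0 0",
)

```text
clock: 24.95
eef_pos: [0.4963, 0.305, 0.1745]
tool_rot: [0.396, 0.918, -0.001, -0.0]
ft_force: [-0.3, 0.6, -0.8]
grip_width: 0.0387
grasp_force: 60.0
```

```bash
python3 d.py .4976 .3046 .053 43.5; python3 -c "
from h import *
im=np.hstack([bot.camera('top')[130:330,120:320,::-1],bot.camera('scene')[100:300,300:500,::-1]]);cv2.imwrite('pics/a4.png',cv2.resize(np.clip(im*1.8,0,255).astype('uint8'),None,fx=2,fy=2,interpolation=2))"
```

```text
24.95 pos [0.4963 0.305  0.1745] yaw 43.3 tilt 0.1 w 0.0387 gf 60.0 F [-0.3  0.6 -0.8] j6 1.37
move [ 0.003 -0.001 -0.243] turn 0.005
```

View pics/a4.png

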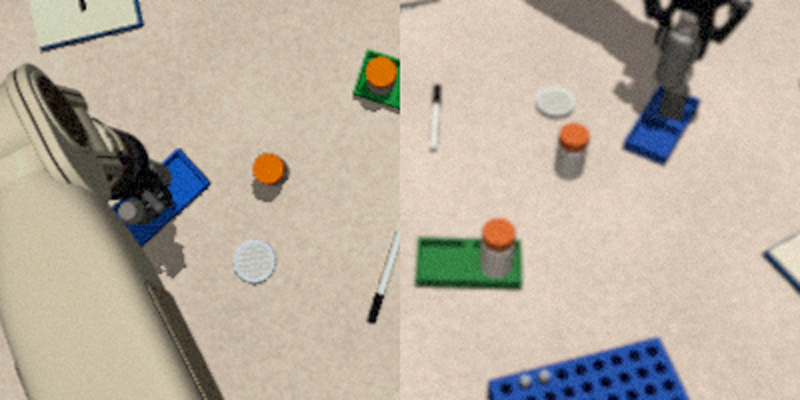

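The tall bottle hangs upright at crop (680,60), the short one stands in the far blue bay (673,100), and the near bay is empty. Lowering.

Call:
step_arm(
  targets="-1 0.001 -0.001 -0.03 0 0 0;-1 0.001 -0.001 -0.08 0 0 0;-1 0.001 -0.001 -0.13 0 0 0;-1 0.001 -0.001 -0.175 0 0 0;-1 0.001 -0.001 -0.21 0 0 0;-1 0.001 -0.001 -0.23 0 0 0;-1 0.001 -0.001 -0.238 0 0 0;-1 0.001 -0.001 -0.24 0 0 0;-1 0.001 -0.001 -0.24 0 0 0;-1 0.001 -0.001 -0.24 0 0 0",
)

```text
clock: 25.88
eef_pos: [0.4986, 0.3049, 0.0569]
tool_rot: [0.397, 0.918, 0.001, 0.001]
ft_force: [0.4, -0.2, -0.7]
grip_width: 0.0386
grasp_force: 60.0
```

Call:
step_arm(
  targets="-1 0 0 -0.001 0 0 0;-1 0 0 -0.002 0 0 0;-1 0 0 -0.003 0 0 0;-1 0 0 -0.003 0 0 0",
)

```text
clock: 26.22
eef_pos: [0.4975, 0.3046, 0.0545]
tool_rot: [0.397, 0.918, 0.0, 0.0]
ft_force: [0.6, -0.1, -1.2]
grip_width: 0.0384
grasp_force: 60.0
```

```bash
python3 d.py .4976 .3046 .051 43.5
```

```text
26.22 pos [0.4975 0.3046 0.0545] yaw 43.2 tilt 0.04 w 0.0384 gf 60.0 F [ 0.6 -0.1 -1.2] j6 1.37
move [ 0.     0.    -0.007] turn 0.006
```

Call:
step_arm(
  targets="-1 0 0 -0.003 0 0 0;-1 0 0 -0.006 0 0 0;-1 0 0 -0.007 0 0 0;-1 0 0 -0.007 0 0 0",
)

```text
clock: 26.55
eef_pos: [0.4975, 0.3045, 0.051]
tool_rot: [0.397, 0.918, 0.0, 0.0]
ft_force: [-0.6, -1.8, 2.9]
grip_width: 0.0386
grasp_force: 60.3
```

Call:
step_arm(
  targets="-1 0 0 -0.001 0 0 0;-1 0 0 -0.002 0 0 0;-1 0 0 -0.002 0 0 0",
)

```text
clock: 26.8
eef_pos: [0.4976, 0.3045, 0.0509]
tool_rot: [0.397, 0.918, 0.0, 0.0]
ft_force: [-2.1, -1.9, 8.4]
grip_width: 0.0386
grasp_force: 60.9
```

Contact. Release, rise well clear of the tall bottle.

Call:
step_arm(
  targets="0 0 0 0 0 0 0;0.4 0 0 0 0 0 0;0.7 0 0 0 0 0 0;1 0 0 0 0 0 0;1 0 0 0 0 0 0;1 0 0 0.04 0 0 0;1 0 0 0.1 0 0 0;1 0 0 0.18 0 0 0;1 0 0 0.26 0 0 0;1 0 0 0.34 0 0 0",
)

```text
clock: 27.63
eef_pos: [0.497, 0.3042, 0.2209]
tool_rot: [0.397, 0.918, -0.0, -0.0]
ft_force: [1.9, 1.1, -0.8]
grip_width: 0.0852
grasp_force: 0.0
```

```bash
python3 d.py .512 .1703 .21 -17
```

```text
27.63 pos [0.497  0.3042 0.2209] yaw 43.2 tilt 0.06 w 0.0852 gf 0.0 F [ 1.9  1.1 -0.8] j6 1.37
move [ 0.03  -0.268 -0.022] turn -1.338
```

Call:
step_arm(
  targets="1 0.004 -0.04 0 0 0 -0.12;1 0.01 -0.09 -0.005 0 0 -0.26;1 0.015 -0.14 -0.01 0 0 -0.4;1 0.02 -0.19 -0.015 0 0 -0.54;1 0.025 -0.23 -0.02 0 0 -0.68;1 0.03 -0.268 -0.022 0 0 -0.82;1 0.03 -0.268 -0.022 0 0 -0.94;1 0.03 -0.268 -0.022 0 0 -1;1 0.03 -0.268 -0.022 0 0 -1;1 0.03 -0.268 -0.022 0 0 -1",
)

```text
clock: 28.47
eef_pos: [0.5124, 0.1704, 0.2085]
tool_rot: [0.718, 0.696, -0.0, -0.0]
ft_force: [0.1, 0.2, 0.2]
grip_width: 0.0853
grasp_force: 0.0
```

```bash
python3 d.py .512 .1703 .024 -17
```

```text
28.47 pos [0.5124 0.1704 0.2085] yaw -1.7 tilt 0.01 w 0.0853 gf 0.0 F [0.1 0.2 0.2] j6 1.92
move [-0.001 -0.    -0.369] turn -0.34
```

Call:
step_arm(
  targets="1 0 0 -0.06 0 0 0;1 0 0 -0.12 0 0 0;1 0 0 -0.18 0 0 0;1 0 0 -0.24 0 0 0;1 0 0 -0.29 0 0 0;1 0 0 -0.33 0 0 0;1 0 0 -0.355 0 0 0;1 0 0 -0.365 0 0 0;1 0 0 -0.365 0 0 0;1 0 0 -0.365 0 0 0",
)

```text
clock: 29.3
eef_pos: [0.5128, 0.1708, 0.0265]
tool_rot: [0.718, 0.696, 0.0, 0.0]
ft_force: [-0.2, -0.7, 0.3]
grip_width: 0.0853
grasp_force: 0.0
```

Call:
step_arm(
  targets="-1 0 0 0 0 0 0;-1 0 0 0 0 0 0;-1 0 0 0 0 0 0;-1 0 0 0 0 0 0;-1 0 0 0 0 0 0;-1 0 0 0 0 0 0;-1 0 0 0 0 0 0;-1 0 0 0 0 0 0;-1 0 0 0 0 0 0",
)

```text
clock: 30.05
eef_pos: [0.5132, 0.1707, 0.0272]
tool_rot: [0.718, 0.696, 0.001, 0.0]
ft_force: [-0.3, -0.4, 5.3]
grip_width: 0.041
grasp_force: 60.7
```

Call:
step_arm(
  targets="-1 0 0 0.03 0 0 0;-1 0 0 0.08 0 0 0;-1 0 0 0.14 0 0 0;-1 0 0 0.2 0 0 0;-1 0 0 0.26 0 0 0;-1 0 0 0.31 0 0 0;-1 0 0 0.32 0 0 0;-1 0 0 0.32 0 0 0",
)

```text
clock: 30.72
eef_pos: [0.5137, 0.1708, 0.1881]
tool_rot: [0.718, 0.696, 0.002, 0.001]
ft_force: [1.5, 0.2, -1.0]
grip_width: 0.041
grasp_force: 60.7
```

```bash
python3 d.py .6238 -.0465 .185 -17
```

```text
30.72 pos [0.5137 0.1708 0.1881] yaw -1.8 tilt 0.27 w 0.041 gf 60.7 F [ 1.5  0.2 -1. ] j6 1.92
move [ 0.22  -0.435 -0.006] turn -0.338
```

Call:
step_arm(
  targets="-1 0.015 -0.03 0 0 0 -0.02;-1 0.04 -0.08 0 0 0 -0.06;-1 0.07 -0.14 0 0 0 -0.11;-1 0.1 -0.2 0 0 0 -0.16;-1 0.13 -0.26 0 0 0 -0.21;-1 0.16 -0.32 0 0 0 -0.26;-1 0.19 -0.38 0 0 0 -0.3;-1 0.21 -0.42 0 0 0 -0.33;-1 0.22 -0.435 0 0 0 -0.338;-1 0.22 -0.435 0 0 0 -0.338",
)

```text
clock: 31.55
eef_pos: [0.622, -0.049, 0.1832]
tool_rot: [0.805, 0.594, -0.002, -0.001]
ft_force: [-0.6, 0.6, -1.3]
grip_width: 0.0411
grasp_force: 60.8
```

Call:
step_arm(
  targets="-1 0 0 0 0 0 0;-1 0 0 0 0 0 0",
)

```text
clock: 31.72
eef_pos: [0.6214, -0.0457, 0.185]
tool_rot: [0.803, 0.596, -0.001, -0.001]
ft_force: [0.2, -0.2, -1.0]
grip_width: 0.0406
grasp_force: 60.8
```

```bash
python3 d.py .6238 -.0465 .033 -17; python3 -c "
from h import *
im=np.hstack([bot.camera('top')[80:280,230:430,::-1],bot.camera('scene')[100:300,230:430,::-1]]);cv2.imwrite('pics/a5.png',cv2.resize(np.clip(im*1.8,0,255).astype('uint8'),None,fx=2,fy=2,interpolation=2))"
```

```text
31.72 pos [ 0.6214 -0.0457  0.185 ] yaw -16.9 tilt 0.15 w 0.0406 gf 60.8 F [ 0.2 -0.2 -1. ] j6 1.79
move [ 0.005 -0.002 -0.304] turn -0.002
```

View pics/a5.png

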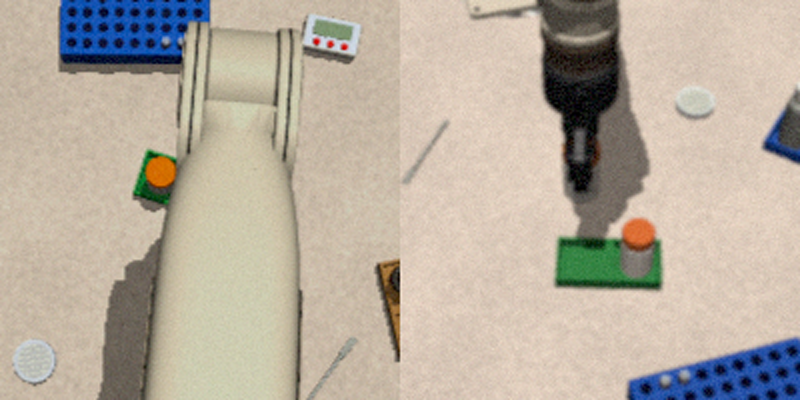

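The held jar is over the empty green bay; the home jar stands undisturbed at scene crop (637,250). Lowering.

Call:
step_arm(
  targets="-1 0.003 -0.002 -0.04 0 0 0;-1 0.003 -0.002 -0.1 0 0 0;-1 0.003 -0.002 -0.16 0 0 0;-1 0.003 -0.002 -0.22 0 0 0;-1 0.003 -0.002 -0.265 0 0 0;-1 0.003 -0.002 -0.29 0 0 0;-1 0.003 -0.002 -0.3 0 0 0;-1 0.003 -0.002 -0.302 0 0 0;-1 0.003 -0.002 -0.302 0 0 0;-1 0.003 -0.002 -0.302 0 0 0",
)

```text
clock: 32.65
eef_pos: [0.6251, -0.0477, 0.0368]
tool_rot: [0.804, 0.595, 0.001, 0.001]
ft_force: [0.7, 0.7, -0.3]
grip_width: 0.0408
grasp_force: 60.8
```

Call:
step_arm(
  targets="-1 0 0 -0.001 0 0 0;-1 0 0 -0.001 0 0 0;-1 0 0 -0.001 0 0 0",
)

```text
clock: 32.9
eef_pos: [0.6245, -0.0481, 0.0356]
tool_rot: [0.804, 0.595, 0.001, 0.001]
ft_force: [-0.5, 0.1, -1.0]
grip_width: 0.0408
grasp_force: 60.8
```

```bash
python3 d.py .6238 -.0465 .0315 -17
```

```text
32.9 pos [ 0.6245 -0.0481  0.0356] yaw -17.0 tilt 0.1 w 0.0408 gf 60.8 F [-0.5  0.1 -1. ] j6 1.79
move [-0.001  0.003 -0.008] turn -0.0
```

Call:
step_arm(
  targets="-1 0 0.002 -0.003 0 0 0;-1 0 0.002 -0.006 0 0 0;-1 0 0.002 -0.008 0 0 0;-1 0 0.002 -0.008 0 0 0",
)

```text
clock: 33.23
eef_pos: [0.624, -0.047, 0.0313]
tool_rot: [0.804, 0.595, 0.0, 0.0]
ft_force: [-0.4, -0.8, 4.0]
grip_width: 0.0409
grasp_force: 61.2
```

Call:
step_arm(
  targets="-1 0 0 -0.001 0 0 0;-1 0 0 -0.002 0 0 0;-1 0 0 -0.002 0 0 0",
)

```text
clock: 33.48
eef_pos: [0.624, -0.047, 0.0313]
tool_rot: [0.804, 0.595, 0.0, 0.0]
ft_force: [-2.7, -0.1, 8.6]
grip_width: 0.0407
grasp_force: 61.5
```

Contact. Release, rise, and retreat towards the base.

Call:
step_arm(
  targets="0.1 0 0 0 0 0 0;0.4 0 0 0 0 0 0;0.7 0 0 0 0 0 0;1 0 0 0 0 0 0;1 0 0 0 0 0 0;1 0 0 0.04 0 0 0;1 0 0 0.1 0 0 0;1 0 0 0.18 0 0 0;1 0 0 0.26 0 0 0;1 0 0 0.34 0 0 0",
)

```text
clock: 34.32
eef_pos: [0.6234, -0.047, 0.2008]
tool_rot: [0.804, 0.595, -0.0, -0.0]
ft_force: [1.5, -0.6, 0.3]
grip_width: 0.0852
grasp_force: 0.0
```

Call:
step_arm(
  targets="1 -0.07 0 0.05 0 0 0;1 -0.14 0 0.08 0 0 0;1 -0.21 0 0.1 0 0 0;1 -0.28 0 0.1 0 0 0;1 -0.35 0 0.1 0 0 0;1 -0.42 0 0.1 0 0 0;1 -0.48 0 0.1 0 0 0;1 -0.52 0 0.1 0 0 0;1 -0.52 0 0.1 0 0 0;1 -0.52 0 0.1 0 0 0",
)

```text
clock: 35.15
eef_pos: [0.3635, -0.0471, 0.2501]
tool_rot: [0.804, 0.595, 0.001, 0.001]
ft_force: [0.1, -0.2, 0.4]
grip_width: 0.0854
grasp_force: 0.0
```

```bash
python3 d.py; python3 -c "
from h import *
a,b=bot.camera('top')[130:280,165:465,::-1],bot.camera('scene')[120:270,175:475,::-1]
im=np.vstack([a,b]);cv2.imwrite('pics/f.png',cv2.resize(np.clip(im*1.8,0,255).astype('uint8'),None,fx=2,fy=2,interpolation=2))"
```

```text
35.15 pos [ 0.3635 -0.0471  0.2501] yaw -17.0 tilt 0.1 w 0.0854 gf 0.0 F [ 0.1 -0.2  0.4] j6 1.74
```

View pics/f.png

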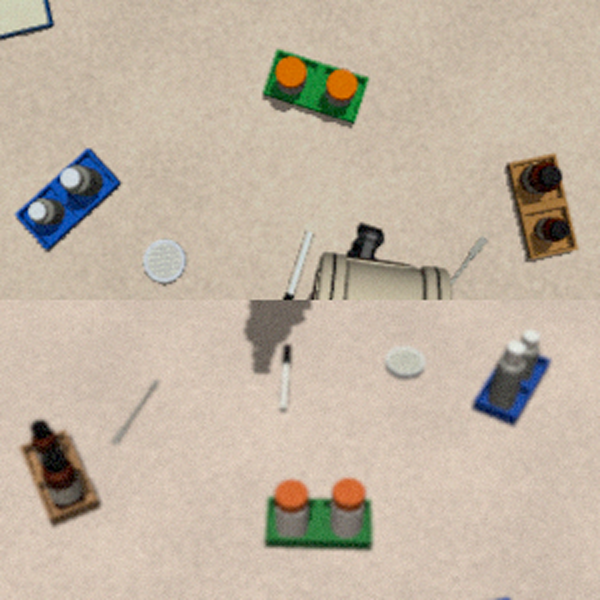

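All six stand upright in their own bays: blue at top crop (40,210) and (75,180), green at (290,75) and (340,88), tan at (540,180) and (550,230). The arm is clear.

```bash
python3 -c "
from workcell import bot
print(bot.job_done())"
```

```text
the job is handed in; nothing more can be done
None
```

The job is handed in at about 35 s: both amber bottles are in the tan tray, both aluminium bottles in the blue tray, and the loose jar is beside the home jar in the green tray, all upright and released in the final pictures.

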